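Clamp a rim sherd for drawing until the torque knob clicks

ROBOT

A 6-joint arm with a two-finger parallel gripper is mounted at the origin on the work surface. World frame = base frame: x ahead of the robot, y to its left, z up, the work surface at z = 0. Lengths are in m, angles in rad, forces in N, time in s.
With the tool pointing down it reaches from about 0.25 to 0.775 m from the base axis. Payload 4 kg.
Tool frame: the origin (TCP) lies midway between the tips of the shut fingers; the grasp point (between the pads) lies 19 mm behind it (robot.pinch_z is the distance from the TCP to the grasp point, in m); x points along the fingers, y is the direction in which the jaws open and shut, and the axes are right-handed (so a half turn about x gives the same grasp; the last joint's range is limited). The gripper opens to 94 mm and grips with 3 to 60 N. Pads are 16 mm wide; open, the fingers measure 119 mm over their backs; the gripper's body (75 mm by 177 mm) begins 78 mm behind the grasp point.
Start: joints at [-1.295, 0.087, 1.371, -0, 1.684, -0.103], TCP at [0.203, -0.511, 0.206] pointing down, gripper open.
Joint ranges: [-3.1, 3.1], [-0.76, 2.03], [0.27, 2.55], [-1.08, 4.22], [0.17, 2.65], [-2.57, 2.57]. Speed limits (rad/s): [2.79, 2.79, 3.14, 3.14, 3.14, 3.14].

INTERFACE

Orientations are given as [roll, pitch, yaw] about the fixed x, y, z axes, in that order (R = Rz(yaw) Ry(pitch) Rx(roll)).
In Python, from bench import robot, imaging gives the robot as it stands. The module is installed in compiled form; this text tells all that it offers.
- The arm moves only by the tool drive_tool, never from a script. Its argument "commands" is a list that holds one entry, the list of rows, each a list of 4 numbers: the shift along the tool's x, y, z as a fraction of full scale, then the turn about the tool's x as a fraction of full scale. A call has 1 to 20 rows; each row shifts and turns the commanded pose from where the row before left it, along the tool's axes as they then stand; what a row does not reach is not made up. Full scale, the value 1, is 0.25 m for a shift and 360 degrees for a turn. A row lasts 1/10 s, in which the tool goes at most 50 mm and 8.59 degrees, less where a joint would pass 70% of its speed; a pose out of reach is approached as far as the arm can. A call with a number of a shift or a turn outside -1 to 1 is refused whole. A call with a gripper value outside its range is refused whole. "grip" is the opening, from 0 (shut) to 1 (fully open), set as the call begins (left out, the last holds). The fingers move at their own pace and stop on an object; the grip force is fixed at half the most. Time passes only in rows, so rows that do not move let the fingers close. It gives the time, the measured TCP pose, the force and the opening at its end, in the units of the state.
- robot.get_obs(): the state, without advancing time (a new reading comes with each control period).
- imaging.snapshot(name): name is "side" or "top"; returns a dict with "pixels" (400x640x3 uint8, red, green, blue), "z_map" (400x640 float32, m along the optical axis (not along the pixel's ray), 0 where there is no reading), "mtx" (3x3 intrinsics, pixels), "k1" (the pictures are not rectified: a ray, as slopes to the right and down, at radius r is drawn at 1 + k1 r^2 times it, then the intrinsics apply), "extrinsics" (4x4, takes a point from world to camera coordinates). Camera axes: x right, y up, looking along -z (the intrinsics and any distortion apply to the point x, -y, -z); pixel columns grow to the right and rows downward; lengths in m; the calibration is good to about 2 mm. A picture is of the moment at which its call begins.
- robot.close_job(): hands the job in, once; it reports no verdict.
The state is a dict: "time": time; "joint_positions": joint angles; "qvel": joint speeds; "joint_torque": joint torques, N m; "tool_pos": TCP position; "ee_rot": TCP orientation; "wrist_force": force on the tool from outside, world axes, zero at the start; "wrist_torque": the same for the moment, N m; "width": finger opening in m.
Only numpy, scipy, OpenCV 4.12 (cv2) and the standard library are available. Lean on these libraries where they do the work, as an engineer would, in place of code of your own. Each camera call takes 0.05 s, during which the arm holds its last target.

TASK

Pick out the rim sherd, the one with the thick rounded lip along one end, and lay it flat on the seat of the drawing clamp between the jaws, square to them, with its lip towards the fixed jaw. Then tighten the knob clockwise, regripping it as needed, until its slip clutch clicks while the jaws hold the sherd, and stop there: one click is enough, more than two is too many. Let go, with the sherd held by the jaws, and leave the other two terracotta sherds where they lie.

Things in the scene. Friction and masses are not known exactly. Their poses are not given: they have to be found in the camera images.
- rim_sherd: Terracotta rim sherd: flat plate 46 mm wide (y), 12 mm thick, 72 mm long (x -36 to +36), with a rounded lip, a roll 20 mm thick and 44 mm long, across its -x end; the +x end narrows to a broken edge 30 mm wide. Origin under its middle, z up; it starts flat on the table, about 0.09 kg. Best gripped across its parallel 46 mm sides, over the origin.
- rim (a point): Centre of the roll of the lip on the rim sherd: 26 mm from its origin towards -x, 10 mm above its underside.
- clamp: Grey bench clamp, bolted down, base 260 by 84 mm, 12 mm thick. Origin at table height, under the seat; +x runs from the fixed jaw to the knob. Gear housing x 92 to 158 mm, 44 mm high; vertical knob axis at x = 125, y = 0.
- seat (a point): On top of the seat, on its middle line, 30 mm above the table, 2 mm from the clamp's origin towards the fixed jaw. The seat is a black rubber block 30 mm wide (clamp y), x -38 to +64 mm, open at both sides so that fingers can pass beside it; the sherd overhangs it.
- fixed_face (a point): Middle of the cork face of the fixed jaw, at x = -38 mm in the clamp frame, 41 mm above the table; the jaw is 50 mm wide and its top 52 mm high.
- pad: Cork pad 46 mm wide on the moving jaw, facing the fixed jaw, top 52 mm high; origin in the plane of its face, at table height. Gap to the fixed jaw at the start 90 to 108 mm. Tightening the knob drives it on, by up to 18 mm per grip; it pushes the sherd along the seat to the fixed jaw, then yields on a spring (6 N per mm). Once clicked, the jaws hold the sherd with some 8 to 15 N when the knob is let go.
- knob_grip (a point): Grip point on the knob's vertical axis, 80 mm above the table, in a black wing (bar) 50 mm long along the point's x, 16 mm thick along its y, 58 to 88 mm above the table, on a fluted drum 44 mm across (45 to 58 mm). Clockwise from above tightens. Its starting angle varies. Roughly 2 to 4 rad in all, two or three grips, from the start to the first click.
- clutch (a joint): Slip of the clutch in the knob, rad, clockwise positive; under 0.2 until it gives (it springs a little). Each click is 0.52: it snaps over at about 0.26, 0.79 and 1.31 and settles at 0.52, 1.05. No slip anticlockwise. Moment felt on the knob at rest between small turns: up to 0.18 N m while the jaw runs free; once the sherd is pinched it climbs to about 0.35, then drops by more than 0.13: the click.
- body_sherd: Terracotta body sherd, same outline as the rim sherd (72 by 46 by 12 mm) but without a lip; origin under its middle. Leave it.
- base_sherd: Terracotta base sherd, 68 by 46 mm, 10 mm thick, with a low square ridge across its middle (20 mm high in all); origin under its middle. Leave it.
There are look-alikes about, which are no part of the job. Leave any blue or red look-alike of the rim_sherd alone.

How it is judged:
On the way, in this order (a step that is already met when the one before it is completed fails the run):
1. the rim sherd lies let go on the clamp's seat between the jaws, flat and square, lip towards the fixed jaw, the clutch not yet clicked (y of rim_sherd in the frame of clamp between -0.015 and 0.015 m and z of rim_sherd in the frame of clamp between 0.026 and 0.036 m and angle between rim_sherd's own z axis and vertical below 0.15 rad and angle between the x axis of rim_sherd and the x axis of clamp, either way round below 0.2 rad and x of rim_sherd in the frame of clamp between -0.012 and 0.034 m and x of rim in the frame of clamp below 0.002 m and contact force between the fingers and rim_sherd below 0.5 N and linear speed of rim_sherd below 0.03 m/s and value of joint clutch below 0.18 rad), for 0.2 s.
2. the clutch clicks while the jaw presses on the sherd (value of joint clutch above 0.3 rad and contact force between pad and rim_sherd above 4 N), for 0.02 s.
At the end, for the whole second after the job is handed in: The rim sherd rests flat and square (0.2 rad) on the seat within 15 mm of its middle line, lip centre 22 to 34 mm from the clamp origin towards the fixed jaw, the pad pressing over 4 N; clutch slip 0.3 to 1.3 rad (one or two clicks); the other two sherds within 30 mm of their starts (all of step 2 and y of rim_sherd in the frame of clamp between -0.015 and 0.015 m and z of rim_sherd in the frame of clamp between 0.026 and 0.036 m and angle between rim_sherd's own z axis and vertical below 0.15 rad and angle between the x axis of rim_sherd and the x axis of clamp, either way round below 0.2 rad and x of rim in the frame of clamp between -0.034 and -0.022 m and linear speed of rim_sherd below 0.01 m/s and value of joint clutch below 1.3 rad and distance of each of body_sherd, base_sherd from where it was at the start of the episode below 0.03 m); the robot touches nothing.
It fails at once if the clutch is driven past two clicks (value of joint clutch above 1.3 rad).
It fails at once if another sherd is disturbed (moved more than 30 mm) (distance of any of body_sherd, base_sherd from where it was at the start of the episode above 0.03 m).
It also fails if it takes over 72 s, if anything falls off the work surface, if the arm or the gripper's body presses on something with over 40 N, if the wrist force passes 120 N, or if a joint passes its speed limit or range.

## Working session

There is one attempt and no reset: what is moved stays moved. The work goes in short steps, Python scripts to look and compute and a tool call to move; the robot and the scene stay as the last step left them, time stands still between calls to the robot, and variables do not carry over. Pictures are saved under pics/ and viewed, and the job is handed in when it is done.

Besides the shell and the picture viewer there is one more tool, called after ">>>" as a command line: name --argument value ..., lists and objects as JSON in quotes. drive_tool: Moves the arm, as the interface text tells. Shift numbers are shares of 0.25 m and turn numbers shares of 360 degrees, none past 1 either way. Its arguments: {"type":"object","properties":{"commands":{"type":"array","items":{"type":"array","items":{"type":"array","items":{"type":"number","minimum":-1,"maximum":1}}}},"grip":{"type":"number"}},"required":["commands"]}

```bash
mkdir -p pics
cat > h.py <<'E'
import numpy as np, cv2
from bench import robot, imaging
def snap(n,tag):
    s=imaging.snapshot(n); np.savez(f'pics/{tag}.npz',**{k:np.array(v) for k,v in s.items()})
    cv2.imwrite(f'pics/{tag}.png',s['pixels'][:,:,::-1]); return s
def load(tag): return dict(np.load(f'pics/{tag}.npz'))
def crop(tag,x0,y0,x1,y1,f):
    im=cv2.imread(f'pics/{tag}.png')[y0:y1,x0:x1]
    cv2.imwrite(f'pics/{tag}_c{x0}_{y0}.png',cv2.resize(im,None,fx=f,fy=f,interpolation=cv2.INTER_CUBIC))
def ray(s,u,v):
    M=s['mtx'];k=float(s['k1'])
    d=np.array([(u-M[0,2])/M[0,0],(v-M[1,2])/M[1,1]]);x=d.copy()
    for _ in range(20): x=d/(1+k*(x@x))
    return np.array([x[0],-x[1],-1.])
def pt(s,u,v,z=None):
    E=s['extrinsics'];R=E[:3,:3];t=E[:3,3];r=R.T@ray(s,u,v);c=-R.T@t
    if z is None:
        return c+r*float(s['z_map'][int(round(v)),int(round(u))])
    return c+r*(z-c[2])/r[2]
def proj(s,p):
    E=s['extrinsics'];q=E[:3,:3]@np.array(p)+E[:3,3];a=np.array([q[0],-q[1]])/-q[2]
    a=a*(1+float(s['k1'])*(a@a));M=s['mtx'];return M[0,0]*a[0]+M[0,2],M[1,1]*a[1]+M[1,2]
E
python3 - <<'E'
from h import *
for n in('top','side'):
    s=snap(n,n+'0'); E=s['extrinsics'];print(n,-E[:3,:3].T@E[:3,3],s['k1'],s['mtx'].tolist())
print(robot.get_obs(), robot.pinch_z)
E
```

```text
top [0.36806599 0.00447023 0.93030449] 0.005449019676123024 [[500.97654288102706, 0.0, 320.7477855982497], [0.0, 500.97654288102706, 204.88303989072335], [0.0, 0.0, 1.0]]
side [0.33797993 0.69615693 0.66759804] -0.057787676766266054 [[483.62676152656405, 0.0, 320.6429661945242], [0.0, 483.62676152656405, 196.82611783635207], [0.0, 0.0, 1.0]]
{'time': 0.1, 'joint_positions': array([-1.29509466e+00,  8.78738190e-02,  1.37204988e+00,  2.18640593e-05,
        1.68358292e+00, -1.03082968e-01]), 'qvel': array([ 0.00043734, -0.00081821, -0.00374606,  0.00018328, -0.00060247,
        0.00088121]), 'joint_torque': array([ 2.46449148e-03, -3.41252410e+01, -3.03301907e+01,  7.19799148e-02,
        3.03569867e-02, -1.00665654e-04]), 'tool_pos': array([ 0.20326826, -0.51055392,  0.2044522 ]), 'ee_rot': array([-1.68523211,  1.56888224,  1.83514762]), 'wrist_force': array([-0.29290338,  1.25828326, -0.53485711]), 'wrist_torque': array([-0.01217177, -0.04353274,  0.0176381 ]), 'width': 0.09366289949097928} 0.0188
```

View pics/top0.png

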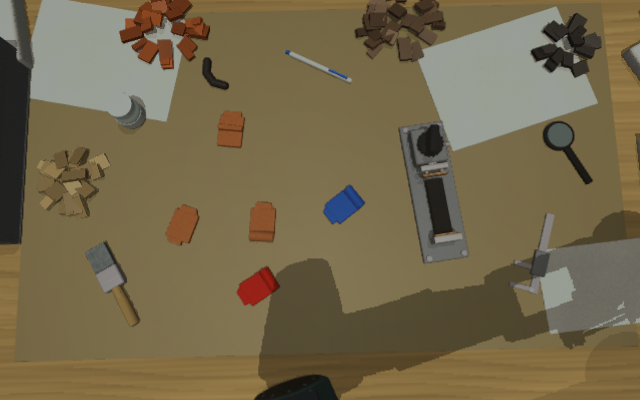

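View pics/side0.png

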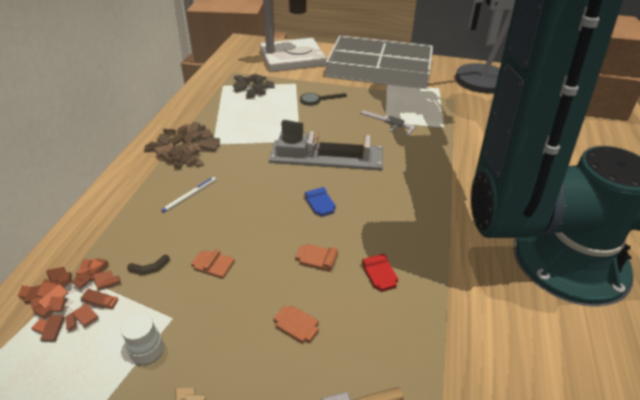

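Run:
```python
from h import *
crop('top0',150,100,300,250,5)
crop('top0',390,110,480,270,5)
im=cv2.imread('pics/top0_c390_110.png');cv2.imwrite('pics/a.png',cv2.resize(im,None,fx=.75,fy=.75))
```

```text
(no output)
```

View pics/top0_c150_100.png

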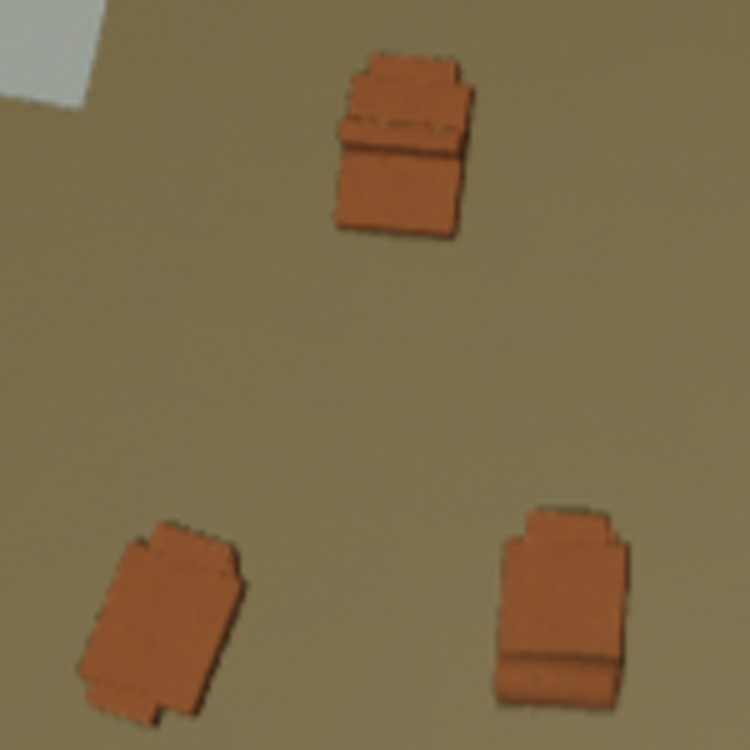

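View pics/a.png

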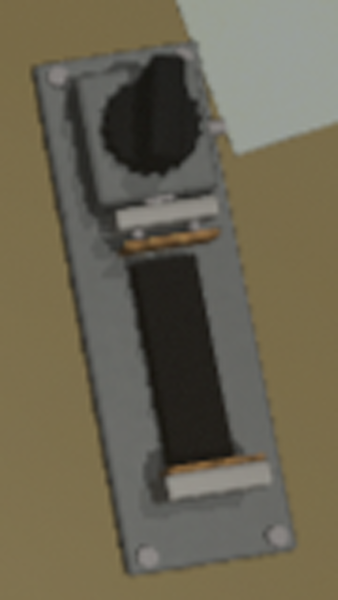

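```bash
cat > cloud.py <<'E'
from h import *
def cloud(s,u0,v0,u1,v1):
    P=[];
    for v in range(v0,v1):
        for u in range(u0,u1):
            if s['z_map'][v,u]>0: P.append(np.r_[pt(s,u,v),u,v])
    return np.array(P)
E
python3 - <<'E'
from cloud import *
s=load('top0')
P=cloud(s,240,195,285,255)
print('table',np.median(P[:60,2]))
tz=np.median(P[:60,2])
Q=P[P[:,2]-tz>0.006]; print(len(Q), np.percentile(Q[:,2],[5,50,95]))
print(cv2.minAreaRect((Q[:,:2]*1000).astype(np.float32)))
L=Q[Q[:,2]-tz>0.0155]; print('lip',L[:,:2].mean(0), cv2.minAreaRect((L[:,:2]*1000).astype(np.float32)))
# side edges: x slices
for x in np.arange(Q[:,0].min(),Q[:,0].max(),0.008):
    m=(Q[:,0]>=x)&(Q[:,0]<x+.008); print(round(x,3),Q[m,1].min().round(4),Q[m,1].max().round(4),np.median(Q[m,2]).round(4))
P=cloud(s,395,115,475,268)
tz=0
for nm,lo,hi in(('base',.008,.016),('seat',.024,.036),('jaw',.046,.056),('wing',.075,.1),('house',.040,.0465)):
    Q=P[(P[:,2]>lo)&(P[:,2]<hi)]; print(nm,len(Q),np.median(Q[:,2]),cv2.minAreaRect((Q[:,:2]*1000).astype(np.float32)), Q[:,3:].min(0),Q[:,3:].max(0))
E
```

```text
table 0.0024920893806720246
920 [0.01063131 0.01385768 0.02110706]
((471.4207763671875, 114.192138671875), (46.208091735839844, 72.15721130371094), 85.6490249633789)
lip [0.44584948 0.11634628] ((466.3733215332031, 115.3250961303711), (42.5437126159668, 57.1060791015625), 88.40174102783203)
0.434 0.0948 0.1374 0.0179
0.442 0.0936 0.1372 0.0205
0.45 0.0922 0.1381 0.0154
0.458 0.0918 0.1381 0.0131
0.466 0.0916 0.1361 0.0129
0.474 0.0917 0.1361 0.0131
0.482 0.0898 0.1361 0.013
0.49 0.0895 0.1342 0.0137
0.498 0.0952 0.1268 0.0134
0.506 0.1024 0.1262 0.0137
base 3172 0.012743495627639878 ((521.71240234375, -204.0567626953125), (259.7740478515625, 84.79832458496094), 7.54099702835083) [399. 121.] [468. 262.]
seat 1085 0.030694801652513037 ((529.1419677734375, -209.9339599609375), (209.3009490966797, 73.24754333496094), 8.032299041748047) [408. 132.] [454. 243.]
jaw 615 0.05181660013646694 ((527.6734008789062, -200.44027709960938), (209.0467529296875, 58.22939682006836), 6.7674384117126465) [410. 126.] [462. 242.]
wing 303 0.0887839779604298 ((600.4168701171875, -192.90762329101562), (16.62340545654297, 50.88645935058594), 87.43958282470703) [428. 124.] [438. 153.]
house 558 0.044055423545474925 ((529.089111328125, -202.70855712890625), (210.968017578125, 60.713523864746094), 7.488359451293945) [410. 125.] [459. 242.]
```

Run:
```python
from cloud import *
s=load('top0')
P=cloud(s,395,115,475,268)
a=np.radians(7.54);o=np.array([.4765,-.2093]);R=np.array([[np.cos(a),np.sin(a)],[-np.sin(a),np.cos(a)]])
C=np.c_[((P[:,:2]-o)@R.T),P[:,2]]*1000
def r(m,n): print(n,m.sum(),np.percentile(C[m],[1,99],axis=0).round(1).tolist())
m=(C[:,2]>48)&(C[:,2]<56)
r(m&(C[:,0]<0),'fixed');r(m&(C[:,0]>30)&(C[:,0]<92),'moving')
r((C[:,2]>26)&(C[:,2]<36)&(C[:,0]>-30)&(C[:,0]<40),'seat')
r((C[:,2]>75),'wing'); r((C[:,2]>41)&(C[:,2]<46)&(C[:,0]>85),'house')
```

```text
fixed 236 [[-52.4, -24.4, 48.8], [-37.7, 24.1, 55.7]]
moving 219 [[67.7, -24.4, 48.4], [87.6, 24.0, 55.4]]
seat 659 [[-29.3, -15.8, 26.7], [39.4, 14.2, 34.4]]
wing 303 [[100.2, -10.6, 76.4], [148.7, 11.5, 92.6]]
house 438 [[91.7, -29.7, 41.1], [156.8, 28.8, 45.9]]
```

```bash
cat >> h.py <<'E'
from scipy.spatial.transform import Rotation as Ro
def plan(target,jaw_deg,yaw_first=True):
    """print tool-axis shift fractions after turning so tool y is at jaw_deg (mod 180)"""
    o=robot.get_obs();R=Ro.from_euler('xyz',o['ee_rot']).as_matrix()
    yd=np.degrees(np.arctan2(R[1,1],R[0,1]));d=(jaw_deg-yd+90)%180-90
    # turning about tool x (down) by +a changes world yaw by -a
    turn=-d
    R2=R@Ro.from_euler('x',turn,degrees=True).as_matrix()
    dl=np.array(target)-o['tool_pos']
    print('t',o['time'],'pos',o['tool_pos'].round(4),'w',round(o['width'],4),'F',o['wrist_force'].round(1),'T',o['wrist_torque'].round(3),'j6',o['joint_positions'].round(3),'toolx',R[:,0].round(4))
    print('yaw y',round(yd,2),'turn deg',round(turn,2),'frac',round(turn/360,4),'rows',abs(turn)/8.59)
    print('shift frac before turn',(R.T@dl/.25).round(4),'after turn',(R2.T@dl/.25).round(4))
E
python3 -c "
from h import *
plan([.4714,.1142,.08],-4.35+90)"
```

```text
t 0.1 pos [ 0.2033 -0.5106  0.2045] w 0.0937 F [-0.3  1.3 -0.5] T [-0.012 -0.044  0.018] j6 [-1.295  0.088  1.372  0.     1.684 -0.103] toolx [-5.0e-04  1.8e-03 -1.0e+00]
yaw y -68.3 turn deg 26.05 frac 0.0724 rows 3.0329351251111603
shift frac before turn [ 0.5019 -1.9243 -1.9205] after turn [ 0.5019 -2.5723 -0.8802]
```

>>> drive_tool --commands '[[[0,0,0,0.0235],[0,0,0,0.0235],[0,0,0,0.0235],[0,-0.14,-0.048,0],[0,-0.14,-0.048,0],[0,-0.14,-0.048,0],[0,-0.14,-0.048,0],[0,-0.14,-0.048,0],[0,-0.14,-0.048,0],[0,-0.14,-0.048,0],[0,-0.14,-0.048,0],[0,-0.14,-0.048,0],[0,-0.14,-0.048,0],[0,-0.14,-0.048,0],[0,-0.14,-0.048,0],[0,-0.14,-0.048,0],[0,-0.14,-0.048,0],[0,-0.14,-0.048,0],[0,-0.14,-0.048,0],[0,0,0,0]]]' --grip 1

```text
time: 2.1
tool_pos: [0.4313, 0.0389, 0.2047]
ee_rot: [-0.838, 1.569, 2.245]
wrist_force: [-0.4, 0.6, 0.1]
width: 0.094
```

```bash
python3 -c "
from h import *
plan([.4714,.1142,.05],-4.35+90)"
```

```text
t 2.1 pos [0.4313 0.0389 0.2047] w 0.094 F [-0.4  0.6  0.1] T [0.    0.024 0.006] j6 [-4.200e-02 -1.760e-01  1.625e+00  1.000e-03  1.694e+00  1.587e+00] toolx [-0.0012  0.0015 -1.    ]
yaw y -93.33 turn deg 1.02 frac 0.0028 rows 0.1185534933417152
shift frac before turn [ 0.619  -0.3092 -0.1435] after turn [ 0.619  -0.3117 -0.1379]
```

>>> drive_tool --commands '[[[0,-0.1,-0.046,0.0028],[0,-0.1,-0.046,0],[0,-0.11,-0.046,0],[0.1,0,0,0],[0.1,0,0,0],[0.1,0,0,0],[0.1,0,0,0],[0.1,0,0,0],[0,0,0,0],[0,0,0,0]]]'

```text
time: 3.1
tool_pos: [0.4709, 0.1094, 0.0804]
ee_rot: [0.491, 1.57, -2.733]
wrist_force: [0.4, -0.2, 0.1]
width: 0.0938
```

```bash
python3 -c "
from h import *
plan([.4714,.1142,.003],-4.35+90)
snap('top','t1');crop('t1',180,150,340,300,5);snap('side','s1');crop('s1',240,180,400,320,5)"
```

```text
t 3.1 pos [0.4709 0.1094 0.0804] w 0.0938 F [ 0.4 -0.2  0.1] T [ 0.072 -0.018 -0.013] j6 [ 0.111  0.     1.713 -0.     1.43   1.765] toolx [-1.2e-03 -5.0e-04 -1.0e+00]
yaw y -94.73 turn deg -0.38 frac -0.001 rows 0.04380753111637815
shift frac before turn [ 0.3096 -0.0193 -0.0009] after turn [ 0.3096 -0.0193 -0.001 ]
```

View pics/s1_c240_180.png

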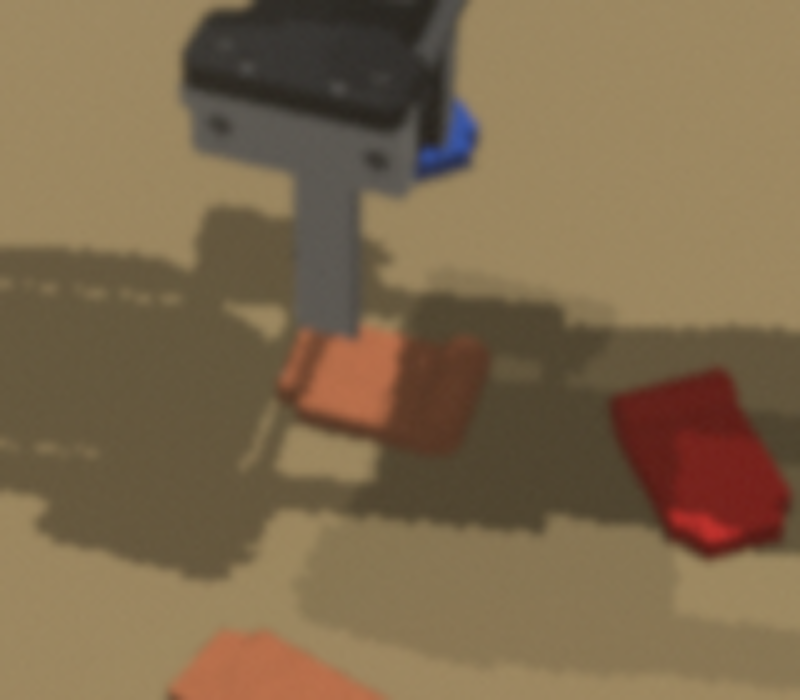

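>>> drive_tool --commands '[[[0.06,-0.019,0,-0.001],[0.06,0,0,0],[0.06,0,0,0],[0.06,0,0,0],[0.04,0,0,0],[0.02,0,0,0],[0,0,0,0],[0,0,0,0]]]'

```text
time: 4.0
tool_pos: [0.4723, 0.1149, 0.0063]
ee_rot: [-3.014, 1.569, 0.052]
wrist_force: [-0.5, 0.3, -0.0]
width: 0.094
```

```bash
python3 -c "
from h import *
plan([.4714,.1142,.003],-4.35+90)"
```

```text
t 4.0 pos [0.4723 0.1149 0.0063] w 0.094 F [-0.5  0.3 -0. ] T [ 0.038 -0.024 -0.037] j6 [ 0.122  0.076  1.793 -0.     1.271  1.768] toolx [ 1.6e-03  1.0e-04 -1.0e+00]
yaw y -94.33 turn deg 0.02 frac 0.0001 rows 0.0027532035767268413
shift frac before turn [0.0134 0.0032 0.0035] after turn [0.0134 0.0032 0.0035]
```

>>> drive_tool --commands '[[[0.013,0.002,0.003,0],[0,0,0,0]]]'

```text
time: 4.2
tool_pos: [0.4708, 0.1144, 0.0024]
ee_rot: [2.903, 1.57, -0.315]
wrist_force: [-0.3, 0.0, -0.1]
width: 0.0943
```

>>> drive_tool --commands '[[[0,0,0,0],[0,0,0,0],[0,0,0,0],[0,0,0,0],[0,0,0,0],[0,0,0,0],[0,0,0,0],[0,0,0,0],[0,0,0,0],[0,0,0,0]]]' --grip 0

```text
time: 5.2
tool_pos: [0.4708, 0.1143, 0.0022]
ee_rot: [1.654, 1.571, -1.564]
wrist_force: [0.7, -0.0, 0.6]
width: 0.0458
```

>>> drive_tool --commands '[[[-0.04,0,0,0],[-0.08,0,0,0],[-0.12,0,0,0],[-0.12,0,0,0],[-0.08,0,0,0],[0,0,0,0]]]'

```text
time: 5.8
tool_pos: [0.4734, 0.1149, 0.1166]
ee_rot: [-2.917, 1.562, 0.149]
wrist_force: [0.6, 0.5, -0.1]
width: 0.0457
```

```bash
python3 -c "
from h import *
c=[.4765,-.2093];a=np.radians(7.54);x=.006
plan([c[0]+x*np.cos(a),c[1]+x*np.sin(a),.11],7.54+90)
snap('top','t2');crop('t2',180,130,340,280,5);snap('side','s2');crop('s2',220,120,400,280,4)"
```

```text
t 5.8 pos [0.4734 0.1149 0.1166] w 0.0457 F [ 0.6  0.5 -0.1] T [0.019 0.015 0.045] j6 [ 0.122 -0.024  1.663  0.     1.495  1.768] toolx [ 0.0084  0.0013 -1.    ]
yaw y -94.32 turn deg -11.86 frac -0.0329 rows 1.3803553800306982
shift frac before turn [ 0.0249  1.2874 -0.1333] after turn [0.0249 1.2874 0.134 ]
```

View pics/s2_c220_120.png

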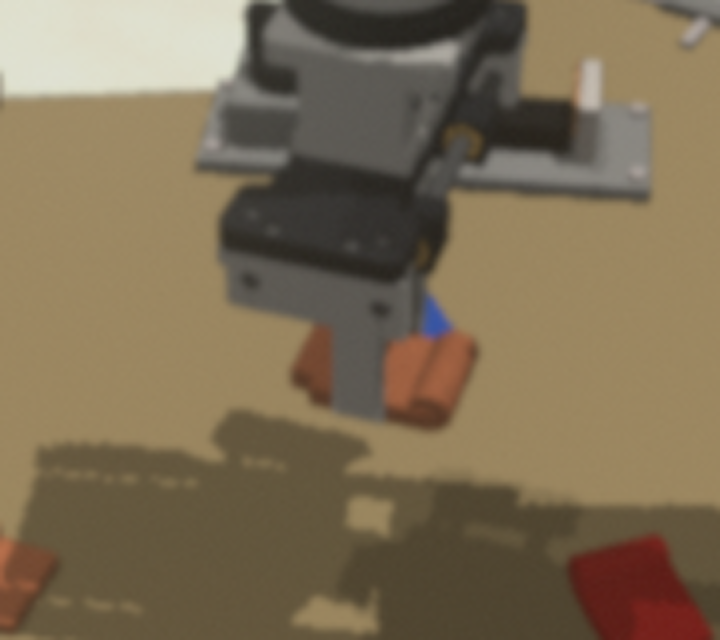

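View pics/t2_c180_130.png

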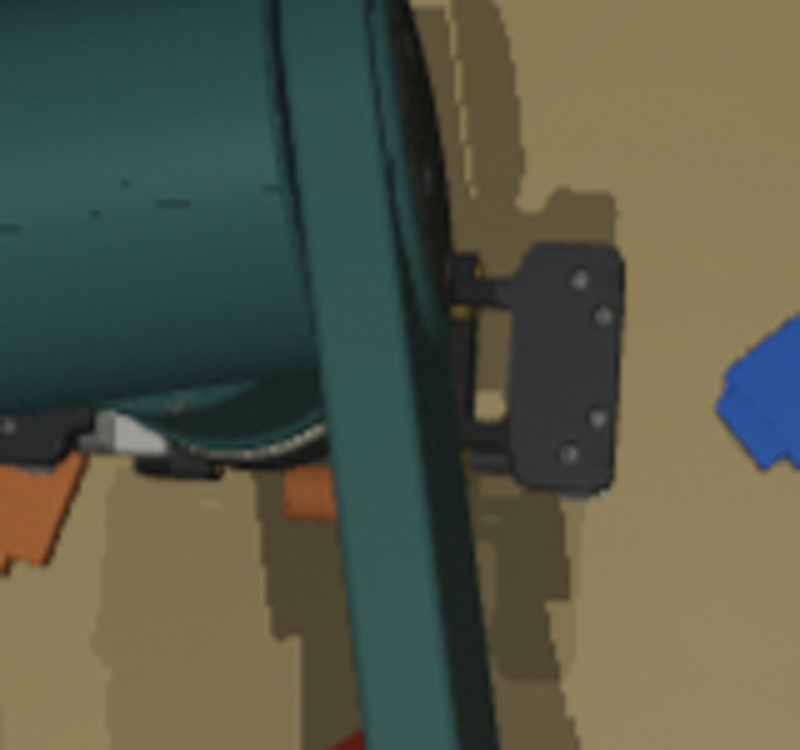

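>>> drive_tool --commands '[[[0,0,0,-0.0165],[0,0,0,-0.0164],[0,0.1,0.0104,0],[0,0.1,0.0104,0],[0,0.1,0.0104,0],[0,0.1,0.0104,0],[0,0.1,0.0104,0],[0,0.1,0.0104,0],[0,0.1,0.0104,0],[0,0.1,0.0104,0],[0,0.1,0.0104,0],[0,0.1,0.0104,0],[0,0.1,0.0104,0],[0,0.1,0.0104,0],[0,0.08,0.0092,0],[0,0,0,0],[0,0,0,0]]]'

```text
time: 7.6
tool_pos: [0.4785, -0.2065, 0.1103]
ee_rot: [-0.813, 1.567, 2.459]
wrist_force: [-0.6, 0.2, -1.7]
width: 0.0454
```

```bash
python3 -c "
from h import *
c=[.4765,-.2093];a=np.radians(7.54);x=.006
plan([c[0]+x*np.cos(a),c[1]+x*np.sin(a),.11],7.54+90)
snap('side','s3');crop('s3',220,60,420,220,4)"
```

```text
t 7.6 pos [ 0.4785 -0.2065  0.1103] w 0.0454 F [-0.6  0.2 -1.7] T [ 0.037 -0.025 -0.011] j6 [-5.170e-01  6.500e-02  1.585e+00  1.000e-03  1.496e+00  9.240e-01] toolx [-0.003   0.0024 -1.    ]
yaw y -82.53 turn deg -0.07 frac -0.0002 rows 0.007889421435156776
shift frac before turn [ 0.0012  0.0101 -0.0148] after turn [ 0.0012  0.0102 -0.0148]
```

View pics/s3_c220_60.png

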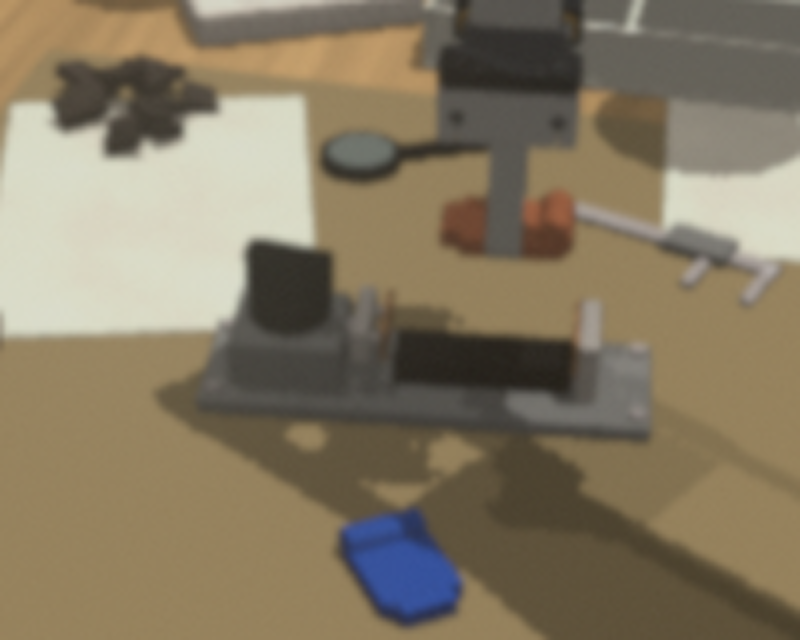

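>>> drive_tool --commands '[[[0.05,0.01,-0.0148,0],[0.06,0,0,0],[0.06,0,0,0],[0.06,0,0,0],[0.04,0,0,0],[0.02,0,0,0],[0,0,0,0],[0,0,0,0]]]'

```text
time: 8.45
tool_pos: [0.4839, -0.2092, 0.0402]
ee_rot: [2.461, 1.57, -0.549]
wrist_force: [-0.4, 0.6, -0.2]
width: 0.0457
```

```bash
python3 -c "
from h import *
c=[.4765,-.2093];a=np.radians(7.54);x=.006
plan([c[0]+x*np.cos(a),c[1]+x*np.sin(a),.033],7.54+90)
snap('side','s4');crop('s4',240,90,420,210,4)"
```

```text
t 8.45 pos [ 0.4839 -0.2092  0.0402] w 0.0457 F [-0.4  0.6 -0.2] T [-0.013 -0.004 -0.022] j6 [-0.516  0.129  1.661 -0.     1.35   0.924] toolx [ 9.e-04 -5.e-04 -1.e+00]
yaw y -82.47 turn deg -0.01 frac -0.0 rows 0.0006516906021695195
shift frac before turn [ 0.0287 -0.0036  0.0054] after turn [ 0.0287 -0.0036  0.0054]
```

View pics/s4_c240_90.png

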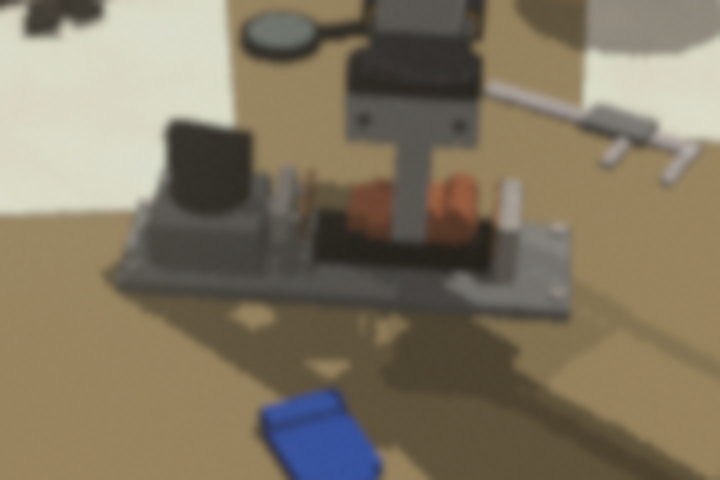

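>>> drive_tool --commands '[[[0.013,-0.003,0.005,0],[0.012,0,0,0],[0,0,0,0],[0,0,0,0]]]'

```text
time: 8.9
tool_pos: [0.482, -0.2086, 0.0334]
ee_rot: [0.187, 1.571, -2.823]
wrist_force: [0.7, 1.0, 0.2]
width: 0.0457
```

```bash
python3 -c "
from h import *
c=[.4765,-.2093];a=np.radians(7.54);x=.006
plan([c[0]+x*np.cos(a),c[1]+x*np.sin(a),.033],7.54+90)"
```

```text
t 8.9 pos [ 0.482  -0.2086  0.0334] w 0.0457 F [0.7 1.  0.2] T [ 0.024  0.037 -0.027] j6 [-0.516  0.132  1.672 -0.     1.337  0.923] toolx [-1.e-04 -0.e+00 -1.e+00]
yaw y -82.49 turn deg -0.03 frac -0.0001 rows 0.003118538680245851
shift frac before turn [ 0.0016 -0.0002 -0.0017] after turn [ 0.0016 -0.0002 -0.0017]
```

>>> drive_tool --commands '[[[0.002,0,0,0],[0,0,0,0],[0,0,0,0],[0,0,0,0],[0,0,0,0],[0,0,0,0],[0,0,0,0]]]' --grip 0.8

```text
time: 9.6
tool_pos: [0.4821, -0.2086, 0.033]
ee_rot: [2.022, 1.571, -0.988]
wrist_force: [-0.3, -0.3, 0.6]
width: 0.0751
```

>>> drive_tool --commands '[[[-0.04,0,0,0],[-0.08,0,0,0],[-0.12,0,0,0],[-0.12,0,0,0],[-0.12,0,0,0],[-0.12,0,0,0],[0,0,0,0],[0,0,0,0],[0,0,0,0]]]'

```text
time: 10.5
tool_pos: [0.4813, -0.2082, 0.1814]
ee_rot: [-0.611, 1.568, 2.662]
wrist_force: [-0.5, 0.4, -0.9]
width: 0.0753
```

```bash
python3 -c "
from h import *
plan([.6004,-.1929,.14],87.4)
snap('top','t5');crop('t5',390,110,490,270,5)
snap('side','s5');crop('s5',240,90,420,210,4)"
```

```text
t 10.5 pos [ 0.4813 -0.2082  0.1814] w 0.0753 F [-0.5  0.4 -0.9] T [ 0.011 -0.006  0.041] j6 [-0.516  0.038  1.47  -0.     1.636  0.923] toolx [-0.0024  0.0013 -1.    ]
yaw y -82.48 turn deg 10.12 frac 0.0281 rows 1.177848540524441
shift frac before turn [ 0.1646  0.002  -0.4805] after turn [ 0.1646 -0.0825 -0.4734]
```

View pics/s5_c240_90.png

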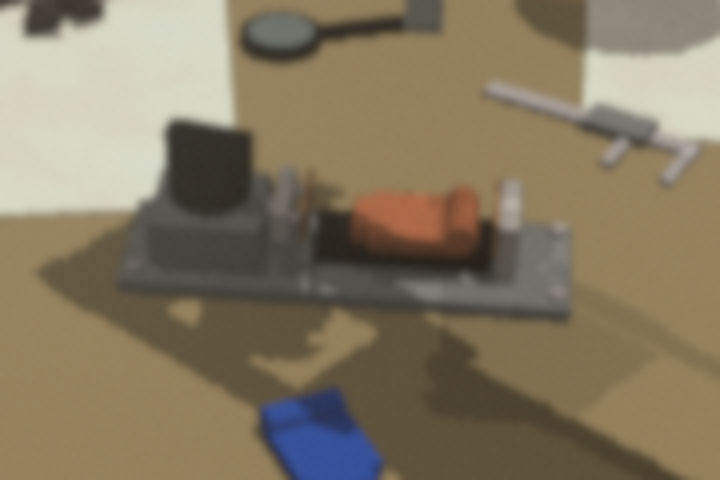

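View pics/t5.png

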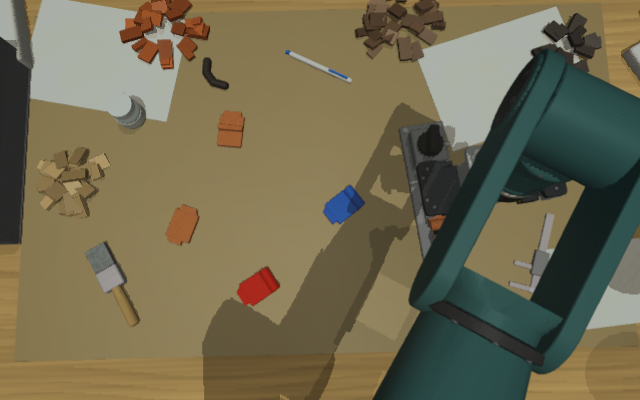

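>>> drive_tool --commands '[[[0,0,0,-0.0236],[0,0,0,-0.0236],[0,0,0,-0.0236],[0,0,0,-0.0236],[0,0,0,-0.0236],[0,0,0,-0.0236],[0,0,0,-0.0236],[0,0,0,-0.0236],[0,0,0,-0.0236],[0,0,0,-0.0236],[0,0,0,-0.0236],[0,0,0,-0.0236],[0,0,0,-0.0236],[0,0,0,-0.0236],[0,0,0,-0.0236],[0,0,0,-0.0236],[0,0,0,-0.0236],[0,0,0,-0.0236],[0,0,0,-0.0236],[0,0,0,-0.0236]]]'

```text
time: 12.6
tool_pos: [0.4815, -0.2082, 0.1813]
ee_rot: [2.682, 1.568, 2.643]
wrist_force: [0.3, -0.2, -1.6]
width: 0.0751
```

```bash
python3 -c "
from h import *
plan([.6004,-.1929,.14],87.4)"
```

```text
t 12.6 pos [ 0.4815 -0.2082  0.1813] w 0.0751 F [ 0.3 -0.2 -1.6] T [ 0.094 -0.135 -0.002] j6 [-0.516  0.039  1.469 -0.     1.636 -2.048] toolx [-0.0026  0.0014 -1.    ]
yaw y 87.79 turn deg 0.39 frac 0.0011 rows 0.0454507923149571
shift frac before turn [0.1642 0.0794 0.4735] after turn [0.1642 0.0826 0.4729]
```

>>> drive_tool --commands '[[[0,0.016,0.094,0.001],[0,0.016,0.094,0],[0,0.016,0.094,0],[0,0.016,0.094,0],[0,0.016,0.094,0],[0.08,0,0,0],[0.08,0,0,0],[0,0,0,0],[0,0,0,0]]]'

```text
time: 13.5
tool_pos: [0.5998, -0.1942, 0.1416]
ee_rot: [2.813, 1.568, 2.762]
wrist_force: [0.5, 0.1, -0.2]
width: 0.0751
```

```bash
python3 -c "
from h import *
plan([.6004,-.1929,.062],87.4)
snap('top','t6');crop('t6',390,100,490,250,5)
snap('side','s6');crop('s6',240,60,420,210,4)"
```

```text
t 13.5 pos [ 0.5998 -0.1942  0.1416] w 0.0751 F [ 0.5  0.1 -0.2] T [ 0.061 -0.115  0.01 ] j6 [-0.403  0.287  1.264 -0.     1.593 -1.923] toolx [-0.0028  0.0011 -1.    ]
yaw y 87.08 turn deg -0.32 frac -0.0009 rows 0.03777601176046465
shift frac before turn [0.3186 0.005  0.0032] after turn [0.3186 0.005  0.0032]
```

View pics/s6_c240_60.png

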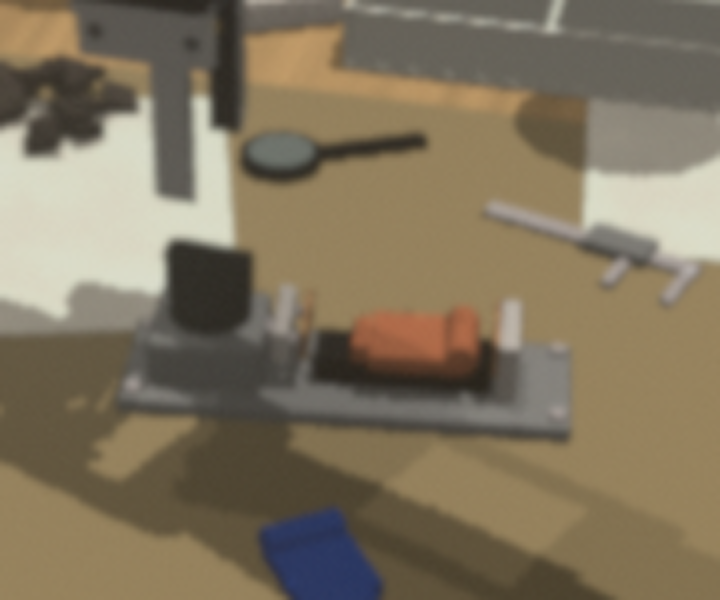

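View pics/t6_c390_100.png

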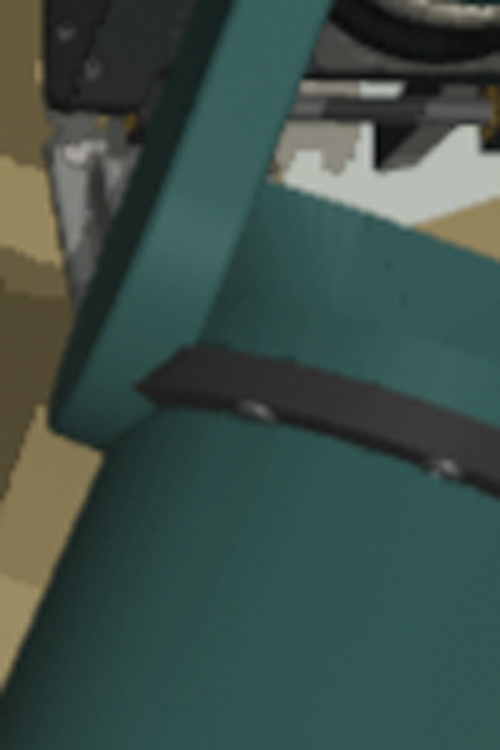

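>>> drive_tool --commands '[[[0.06,0.005,0.003,-0.0009],[0.08,0,0,0],[0.08,0,0,0],[0.06,0,0,0],[0.03,0,0,0],[0,0,0,0],[0,0,0,0]]]'

```text
time: 14.3
tool_pos: [0.6018, -0.1935, 0.0662]
ee_rot: [-0.39, 1.569, -0.435]
wrist_force: [0.3, 0.1, 0.0]
width: 0.0751
```

```bash
python3 -c "
from h import *
plan([.6004,-.1929,.062],87.4)"
```

```text
t 14.3 pos [ 0.6018 -0.1935  0.0662] w 0.0751 F [0.3 0.1 0. ] T [ 0.07  -0.144 -0.023] j6 [-0.401  0.329  1.363 -0.     1.448 -1.926] toolx [ 1.2e-03 -6.0e-04 -1.0e+00]
yaw y 87.4 turn deg 0.0 frac 0.0 rows 0.00047117970118457526
shift frac before turn [ 0.0169  0.002  -0.0056] after turn [ 0.0169  0.002  -0.0056]
```

>>> drive_tool --commands '[[[0.016,0.002,-0.005,0],[0,0,0,0],[0,0,0,0]]]'

```text
time: 14.6
tool_pos: [0.6003, -0.1927, 0.062]
ee_rot: [-0.399, 1.57, -0.444]
wrist_force: [-0.2, 0.3, 0.3]
width: 0.0756
```

>>> drive_tool --commands '[[[0,0,0,0],[0,0,0,0],[0,0,0,0],[0,0,0,0],[0,0,0,0],[0,0,0,0],[0,0,0,0],[0,0,0,0],[0,0,0,0],[0,0,0,0]]]' --grip 0

```text
time: 15.6
tool_pos: [0.5999, -0.1959, 0.0615]
ee_rot: [-1.487, 1.565, -1.534]
wrist_force: [0.7, -7.3, -1.2]
width: 0.0159
```

```bash
python3 -c "
from h import *
plan([.6004,-.1929,.062],87.4)"
```

```text
t 15.6 pos [ 0.5999 -0.1959  0.0615] w 0.0159 F [ 0.7 -7.3 -1.2] T [-1.051 -0.114 -0.062] j6 [-0.403  0.33   1.372 -0.005  1.437 -1.926] toolx [ 2.0e-04 -5.4e-03 -1.0e+00]
yaw y 87.31 turn deg -0.09 frac -0.0003 rows 0.010685957070483873
shift frac before turn [-0.002   0.0119  0.0014] after turn [-0.002   0.0119  0.0014]
```

>>> drive_tool --commands '[[[0,-0.013,0,0],[0,0,0,0],[0,0,0,0]]]'

```text
time: 15.9
tool_pos: [0.5999, -0.1961, 0.0615]
ee_rot: [-1.523, 1.57, -1.569]
wrist_force: [-0.5, -1.5, -0.3]
width: 0.0157
```

```bash
python3 -c "
from h import *
plan([.6004,-.1929,.062],87.4)"
```

```text
t 15.9 pos [ 0.5999 -0.1961  0.0615] w 0.0157 F [-0.5 -1.5 -0.3] T [-0.126 -0.142 -0.11 ] j6 [-0.406  0.332  1.37  -0.     1.44  -1.931] toolx [ 0.e+00 -4.e-04 -1.e+00]
yaw y 87.39 turn deg -0.01 frac -0.0 rows 0.0010676848432425966
shift frac before turn [-0.0021  0.013   0.0014] after turn [-0.0021  0.013   0.0014]
```

>>> drive_tool --commands '[[[0,0,0,0.01],[0,0,0,0.02],[0,0,0,0.02],[0,0,0,0.02],[0,0,0,0.02],[0,0,0,0.02],[0,0,0,0]]]'

```text
time: 16.6
tool_pos: [0.5998, -0.1965, 0.0615]
ee_rot: [-1.024, 1.569, -1.76]
wrist_force: [1.0, -2.6, -0.7]
width: 0.016
```

```bash
python3 -c "
from h import *
plan([.6,-.1961,.062],87.4)"
```

```text
t 16.6 pos [ 0.5998 -0.1965  0.0615] w 0.016 F [ 1.  -2.6 -0.7] T [-0.55  -0.041  0.145] j6 [-0.406  0.332  1.37  -0.002  1.44  -1.24 ] toolx [-3.0e-04 -1.6e-03 -1.0e+00]
yaw y 47.84 turn deg -39.56 frac -0.1099 rows 4.605077576003758
shift frac before turn [-0.0022  0.0019 -0.0005] after turn [-0.0022  0.0018  0.0008]
```

>>> drive_tool --commands '[[[0,0,0,0.02],[0,0,0,0.02],[0,0,0,0.02],[0,0,0,0.02],[0,0,0,0.02],[0,0,0,0],[0,0,0,0]]]'

```text
time: 17.3
tool_pos: [0.5994, -0.1968, 0.0615]
ee_rot: [-0.796, 1.569, -2.157]
wrist_force: [-1.8, -4.9, 0.8]
width: 0.0158
```

```bash
python3 -c "
from h import *
plan([.6,-.1961,.062],87.4)
snap('side','s7');crop('s7',240,60,420,210,4)"
```

```text
t 17.3 pos [ 0.5994 -0.1968  0.0615] w 0.0158 F [-1.8 -4.9  0.8] T [-0.869  0.272  0.068] j6 [-0.406  0.331  1.37  -0.002  1.44  -0.616] toolx [-0.0011 -0.0016 -1.    ]
yaw y 12.02 turn deg -75.38 frac -0.2094 rows 8.775181536065542
shift frac before turn [-0.0021  0.003  -0.0021] after turn [-0.0021  0.0027  0.0023]
```

View pics/s7_c240_60.png

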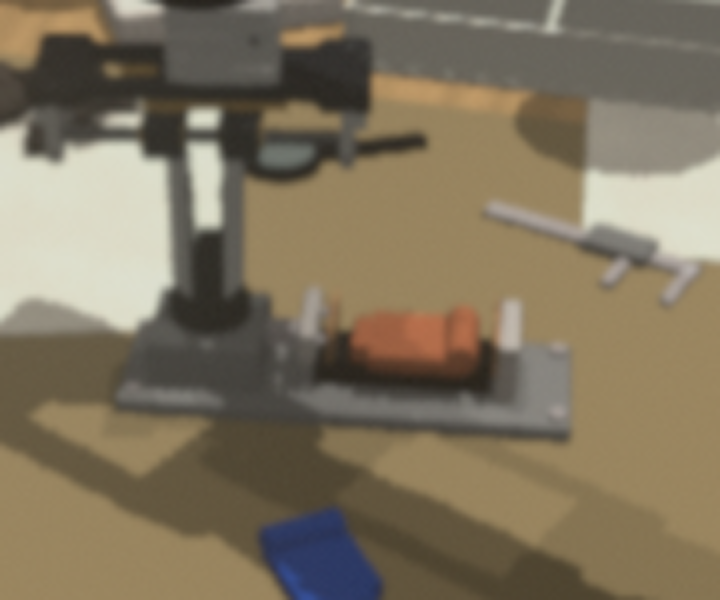

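>>> drive_tool --commands '[[[0,-0.001,0.005,0.02],[0,0,0,0.02],[0,0,0,0.02],[0,0,0,0],[0,0,0,0]]]'

```text
time: 17.85
tool_pos: [0.5992, -0.1969, 0.0615]
ee_rot: [-1.685, 1.569, 2.86]
wrist_force: [-4.2, -1.9, 1.7]
width: 0.016
```

```bash
python3 -c "
from h import *
plan([.6,-.1961,.062],87.4)
snap('side','s8');crop('s8',240,60,420,210,4)"
```

```text
t 17.85 pos [ 0.5992 -0.1969  0.0615] w 0.016 F [-4.2 -1.9  1.7] T [-0.467  0.695  0.108] j6 [-0.407  0.332  1.369 -0.     1.442 -0.24 ] toolx [-1.7e-03  5.0e-04 -1.0e+00]
yaw y -9.57 turn deg 83.03 frac 0.2307 rows 9.666372808326926
shift frac before turn [-0.0022  0.0027 -0.0038] after turn [-0.0022 -0.0034 -0.0032]
```

View pics/s8_c240_60.png

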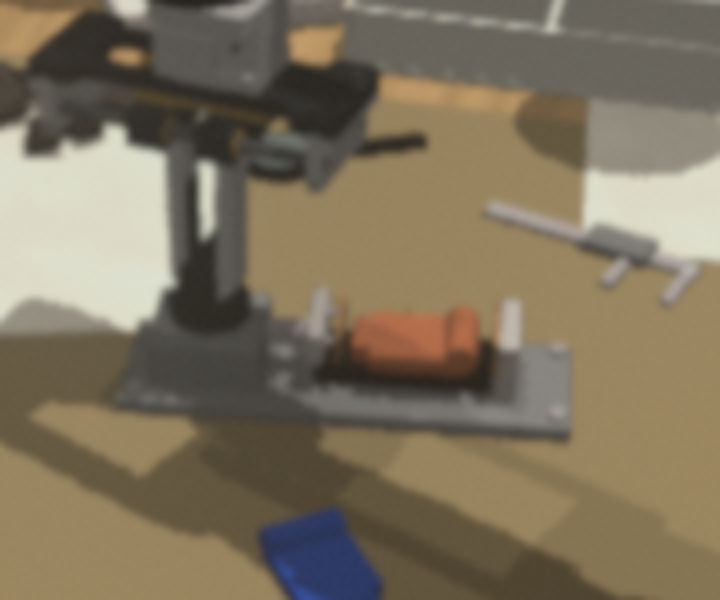

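>>> drive_tool --commands '[[[0,-0.003,0.002,0],[0,0,0,0],[0,0,0,0],[0,0,0,0]]]' --grip 0.4

```text
time: 18.3
tool_pos: [0.5996, -0.1972, 0.0615]
ee_rot: [2.123, 1.57, 0.382]
wrist_force: [-0.1, 0.2, 0.2]
width: 0.0374
```

>>> drive_tool --commands '[[[0,0,0,0],[0,0,0,0],[0,0,0,0],[0,0,0,0],[0,0,0,0],[0,0,0,0]]]' --grip 0

```text
time: 18.9
tool_pos: [0.5989, -0.1975, 0.0615]
ee_rot: [-1.683, 1.57, 2.859]
wrist_force: [-1.5, -0.2, 0.7]
width: 0.0158
```

```bash
python3 -c "
from h import *
plan([.6,-.1961,.062],87.4)
"
```

```text
t 18.9 pos [ 0.5989 -0.1975  0.0615] w 0.0158 F [-1.5 -0.2  0.7] T [0.023 0.104 0.088] j6 [-0.408  0.331  1.371 -0.     1.44  -0.237] toolx [-4.e-04  1.e-04 -1.e+00]
yaw y -9.79 turn deg 82.81 frac 0.23 rows 9.639911686360344
shift frac before turn [-0.0021  0.0032 -0.0063] after turn [-0.0021 -0.0059 -0.004 ]
```

>>> drive_tool --commands '[[[0,0,0,0.02],[0,0,0,0.02],[0,0,0,0.02],[0,0,0,0.02],[0,0,0,0],[0,0,0,0]]]'

```text
time: 19.5
tool_pos: [0.5984, -0.1973, 0.0615]
ee_rot: [-1.245, 1.569, 2.796]
wrist_force: [-3.8, 0.6, 2.2]
width: 0.0155
```

```bash
python3 -c "
from h import *
plan([.599,-.1975,.062],87.4)
snap('side','s9');crop('s9',240,60,420,210,4)"
```

```text
t 19.5 pos [ 0.5984 -0.1973  0.0615] w 0.0155 F [-3.8  0.6  2.2] T [0.181 0.58  0.051] j6 [-0.408  0.331  1.371 -0.     1.441  0.263] toolx [-1.5e-03  5.0e-04 -1.0e+00]
yaw y -38.45 turn deg 54.15 frac 0.1504 rows 6.303853219988737
shift frac before turn [-0.0022  0.0023 -0.0008] after turn [-0.0022  0.0007 -0.0023]
```

View pics/s9_c240_60.png

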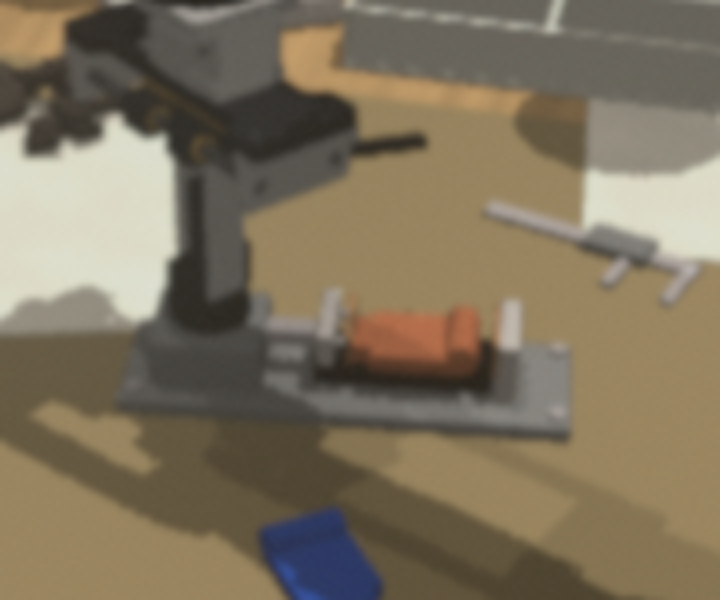

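>>> drive_tool --commands '[[[0,0,0,0.015],[0,0,0,0.015],[0,0,0,0.015],[0,0,0,0.015],[0,0,0,0],[0,0,0,0]]]'

```text
time: 20.15
tool_pos: [0.5981, -0.1969, 0.0615]
ee_rot: [-1.002, 1.568, 2.661]
wrist_force: [-5.3, 2.4, 3.1]
width: 0.016
```

```bash
python3 -c "
from h import *
plan([.599,-.1975,.062],87.4)
snap('side','s10');crop('s10',240,60,420,210,4)"
```

```text
t 20.15 pos [ 0.5981 -0.1969  0.0615] w 0.016 F [-5.3  2.4  3.1] T [0.386 0.839 0.059] j6 [-0.408  0.331  1.371  0.     1.442  0.64 ] toolx [-0.0023  0.0012 -1.    ]
yaw y -60.09 turn deg 32.51 frac 0.0903 rows 3.785045121417516
shift frac before turn [-0.0022  0.0037 -0.0019] after turn [-0.0022  0.0021 -0.0035]
```

View pics/s10_c240_60.png

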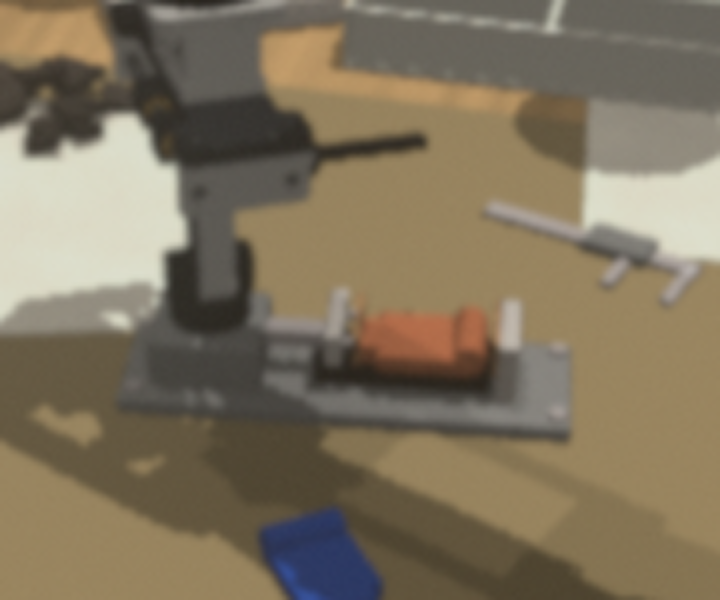

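>>> drive_tool --commands '[[[0,-0.004,0.002,0.012],[0,0,0,0.012],[0,0,0,0],[0,0,0,0]]]'

```text
time: 20.6
tool_pos: [0.598, -0.1967, 0.0615]
ee_rot: [-1.049, 1.57, 2.464]
wrist_force: [-2.8, 0.8, 2.1]
width: 0.0157
```

```bash
python3 -c "
from h import *
plan([.599,-.1975,.062],87.4)"
```

```text
t 20.6 pos [ 0.598  -0.1967  0.0615] w 0.0157 F [-2.8  0.8  2.1] T [0.328 0.547 0.089] j6 [-0.408  0.329  1.374  0.     1.44   0.791] toolx [-5.e-04  4.e-04 -1.e+00]
yaw y -68.7 turn deg 23.9 frac 0.0664 rows 2.7825081797250584
shift frac before turn [-0.0022  0.0044 -0.0027] after turn [-0.0022  0.0029 -0.0043]
```

>>> drive_tool --commands '[[[0,0,0,0.012],[0,0,0,0],[0,0,0,0]]]'

```text
time: 20.9
tool_pos: [0.598, -0.1967, 0.0615]
ee_rot: [-1.074, 1.57, 2.364]
wrist_force: [-2.7, 1.5, 2.0]
width: 0.0158
```

```bash
python3 -c "
from h import *
plan([.599,-.1975,.062],87.4)
snap('side','s11');crop('s11',300,110,400,180,7)"
```

```text
t 20.9 pos [ 0.598  -0.1967  0.0615] w 0.0158 F [-2.7  1.5  2. ] T [0.468 0.702 0.115] j6 [-0.408  0.329  1.374  0.     1.44   0.866] toolx [-5.e-04  5.e-04 -1.e+00]
yaw y -73.02 turn deg 19.58 frac 0.0544 rows 2.2795536094536972
shift frac before turn [-0.0021  0.0043 -0.003 ] after turn [-0.0021  0.0031 -0.0043]
```

View pics/s11_c300_110.png

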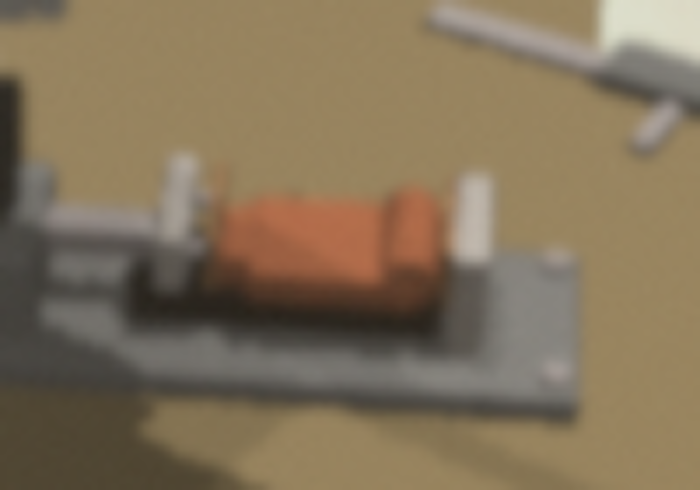

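>>> drive_tool --commands '[[[0,0,0,0.012],[0,0,0,0],[0,0,0,0]]]'

```text
time: 21.25
tool_pos: [0.5979, -0.1966, 0.0614]
ee_rot: [-1.052, 1.57, 2.31]
wrist_force: [-5.0, 3.3, 2.6]
width: 0.0158
```

```bash
python3 -c "
from h import *
plan([.599,-.1975,.062],87.4)"
```

```text
t 21.25 pos [ 0.5979 -0.1966  0.0614] w 0.0158 F [-5.   3.3  2.6] T [0.656 0.774 0.113] j6 [-0.408  0.329  1.374  0.     1.44   0.942] toolx [-6.e-04  7.e-04 -1.e+00]
yaw y -77.35 turn deg 15.25 frac 0.0424 rows 1.7754564144454843
shift frac before turn [-0.0022  0.0045 -0.0034] after turn [-0.0022  0.0035 -0.0045]
```

>>> drive_tool --commands '[[[0,0,0,0.012],[0,0,0,0],[0,0,0,0]]]'

```text
time: 21.55
tool_pos: [0.5979, -0.1965, 0.0614]
ee_rot: [-1.04, 1.57, 2.247]
wrist_force: [-4.4, 3.6, 3.5]
width: 0.016
```

```bash
python3 -c "
from h import *
plan([.599,-.1975,.062],87.4)"
```

```text
t 21.55 pos [ 0.5979 -0.1965  0.0614] w 0.016 F [-4.4  3.6  3.5] T [0.651 0.8   0.112] j6 [-0.408  0.329  1.374  0.     1.44   1.018] toolx [-6.e-04  8.e-04 -1.e+00]
yaw y -81.69 turn deg 10.91 frac 0.0303 rows 1.270533609378654
shift frac before turn [-0.0022  0.0045 -0.0037] after turn [-0.0022  0.0037 -0.0045]
```

>>> drive_tool --commands '[[[0,-0.003,0.003,0.012],[0,0,0,0],[0,0,0,0]]]'

```text
time: 21.85
tool_pos: [0.5978, -0.1964, 0.0615]
ee_rot: [2.877, 1.57, -0.194]
wrist_force: [-0.9, 2.0, 2.2]
width: 0.0158
```

```bash
python3 -c "
from h import *
plan([.599,-.1975,.062],87.4)"
```

```text
t 21.85 pos [ 0.5978 -0.1964  0.0615] w 0.0158 F [-0.9  2.   2.2] T [0.466 0.326 0.145] j6 [-0.408  0.327  1.376  0.     1.438  1.093] toolx [ 1.1e-03 -2.0e-04 -1.0e+00]
yaw y -85.98 turn deg 6.62 frac 0.0184 rows 0.7705850189903218
shift frac before turn [-0.002   0.0048 -0.0045] after turn [-0.002   0.0043 -0.005 ]
```

>>> drive_tool --commands '[[[0,0,0,0.012],[0,0,0,0],[0,0,0,0]]]'

```text
time: 22.15
tool_pos: [0.5977, -0.1963, 0.0615]
ee_rot: [3.112, 1.57, -0.034]
wrist_force: [-1.0, 1.7, 0.9]
width: 0.0161
```

```bash
python3 -c "
from h import *
plan([.599,-.1975,.062],87.4)
snap('side','s12');crop('s12',300,110,400,180,7)"
```

```text
t 22.15 pos [ 0.5977 -0.1963  0.0615] w 0.0161 F [-1.   1.7  0.9] T [0.571 0.205 0.182] j6 [-0.408  0.327  1.376  0.     1.438  1.168] toolx [ 9.e-04 -0.e+00 -1.e+00]
yaw y -90.29 turn deg 2.31 frac 0.0064 rows 0.26837061142349694
shift frac before turn [-0.0021  0.0049 -0.005 ] after turn [-0.0021  0.0047 -0.0052]
```

View pics/s12_c300_110.png

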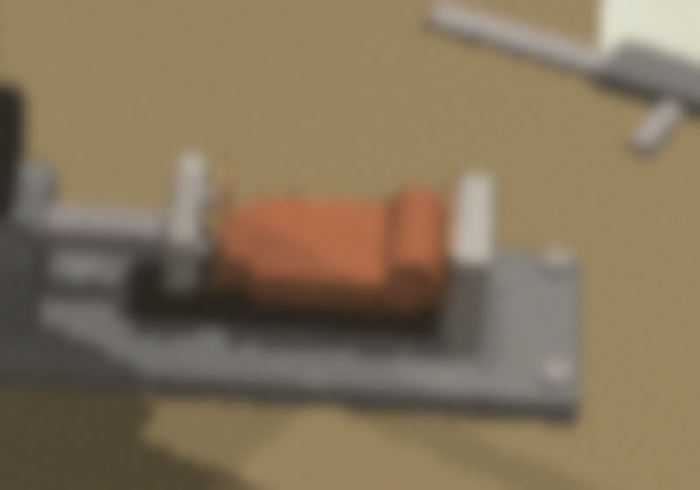

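>>> drive_tool --commands '[[[0,0,0,0.012],[0,0,0,0],[0,0,0,0]]]'

```text
time: 22.5
tool_pos: [0.5977, -0.1962, 0.0615]
ee_rot: [-2.978, 1.57, 0.082]
wrist_force: [0.4, 3.9, -0.2]
width: 0.0158
```

```bash
python3 -c "
from h import *
plan([.599,-.1975,.062],87.4)"
```

```text
t 22.5 pos [ 0.5977 -0.1962  0.0615] w 0.0158 F [ 0.4  3.9 -0.2] T [ 0.583 -0.031  0.236] j6 [-0.407  0.327  1.376  0.     1.438  1.244] toolx [ 9.e-04  1.e-04 -1.e+00]
yaw y -94.63 turn deg -2.03 frac -0.0056 rows 0.2357671932986162
shift frac before turn [-0.002   0.0048 -0.0056] after turn [-0.002   0.005  -0.0054]
```

>>> drive_tool --commands '[[[0,0,0,0.012],[0,0,0,0],[0,0,0,0]]]'

```text
time: 22.8
tool_pos: [0.5977, -0.1961, 0.0615]
ee_rot: [-2.814, 1.57, 0.171]
wrist_force: [1.5, 2.8, 0.6]
width: 0.0162
```

```bash
python3 -c "
from h import *
plan([.599,-.1975,.062],87.4)"
```

```text
t 22.8 pos [ 0.5977 -0.1961  0.0615] w 0.0162 F [1.5 2.8 0.6] T [ 0.631 -0.12   0.28 ] j6 [-0.407  0.327  1.376  0.     1.438  1.319] toolx [ 9.e-04  2.e-04 -1.e+00]
yaw y -98.93 turn deg -6.33 frac -0.0176 rows 0.7371560397834905
shift frac before turn [-0.0019  0.0046 -0.006 ] after turn [-0.0019  0.0052 -0.0054]
```

Torque climbs 0.15→0.18→0.24→0.28; smaller steps from here, one at a time.

>>> drive_tool --commands '[[[0,0,0,0.012],[0,0,0,0],[0,0,0,0]]]'

```text
time: 23.1
tool_pos: [0.5977, -0.196, 0.0615]
ee_rot: [-2.46, 1.57, 0.45]
wrist_force: [2.4, 4.1, 0.5]
width: 0.0159
```

```bash
python3 -c "
from h import *
plan([.599,-.1975,.062],87.4)"
```

```text
t 23.1 pos [ 0.5977 -0.196   0.0615] w 0.0159 F [2.4 4.1 0.5] T [ 0.792 -0.317  0.296] j6 [-4.070e-01  3.270e-01  1.376e+00  1.000e-03  1.438e+00  1.395e+00] toolx [ 8.e-04  4.e-04 -1.e+00]
yaw y -103.25 turn deg -10.65 frac -0.0296 rows 1.2400305634526
shift frac before turn [-0.0021  0.0045 -0.0065] after turn [-0.0021  0.0056 -0.0056]
```

>>> drive_tool --commands '[[[0,0,0,0.01],[0,0,0,0],[0,0,0,0]]]'

```text
time: 23.4
tool_pos: [0.5977, -0.196, 0.0615]
ee_rot: [-2.328, 1.57, 0.519]
wrist_force: [2.2, 3.4, -0.9]
width: 0.0158
```

```bash
python3 -c "
from h import *
plan([.599,-.1975,.062],87.4)"
```

```text
t 23.4 pos [ 0.5977 -0.196   0.0615] w 0.0158 F [ 2.2  3.4 -0.9] T [ 0.92  -0.37   0.374] j6 [-4.070e-01  3.270e-01  1.376e+00  1.000e-03  1.438e+00  1.458e+00] toolx [ 8.e-04  4.e-04 -1.e+00]
yaw y -106.86 turn deg -14.26 frac -0.0396 rows 1.660432440259214
shift frac before turn [-0.0021  0.0042 -0.0069] after turn [-0.0021  0.0057 -0.0056]
```

>>> drive_tool --commands '[[[0,0,0,0.01],[0,0,0,0],[0,0,0,0]]]'

```text
time: 23.7
tool_pos: [0.5977, -0.1959, 0.0615]
ee_rot: [-2.075, 1.57, 0.709]
wrist_force: [2.4, 4.5, -0.2]
width: 0.0158
```

```bash
python3 -c "
from h import *
plan([.599,-.1975,.062],87.4)"
```

```text
t 23.7 pos [ 0.5977 -0.1959  0.0615] w 0.0158 F [ 2.4  4.5 -0.2] T [ 0.957 -0.428  0.206] j6 [-4.070e-01  3.270e-01  1.376e+00  1.000e-03  1.438e+00  1.521e+00] toolx [ 8.e-04  7.e-04 -1.e+00]
yaw y -110.48 turn deg -17.88 frac -0.0497 rows 2.0819582480225702
shift frac before turn [-0.0021  0.0042 -0.0072] after turn [-0.0021  0.0062 -0.0055]
```

>>> drive_tool --commands '[[[0,0,0,0],[0,0,0,0]]]'

```text
time: 23.9
tool_pos: [0.5977, -0.1959, 0.0615]
ee_rot: [-2.137, 1.57, 0.647]
wrist_force: [2.9, 5.0, -0.8]
width: 0.0154
```

```bash
python3 -c "
from h import *
plan([.599,-.1975,.062],87.4)"
```

```text
t 23.9 pos [ 0.5977 -0.1959  0.0615] w 0.0154 F [ 2.9  5.  -0.8] T [ 1.019 -0.433  0.27 ] j6 [-4.070e-01  3.270e-01  1.376e+00  1.000e-03  1.438e+00  1.521e+00] toolx [ 9.e-04  7.e-04 -1.e+00]
yaw y -110.48 turn deg -17.88 frac -0.0497 rows 2.0814918599278376
shift frac before turn [-0.002   0.0041 -0.0071] after turn [-0.002   0.0061 -0.0055]
```

```bash
python3 -c "
from h import *
v=[]
for i in range(10):
    imaging.snapshot('side'); v.append(robot.get_obs()['wrist_torque'][2])
print(np.round(v,3),np.mean(v),robot.get_obs()['time'])"
```

```text
[0.249 0.293 0.242 0.256 0.24  0.264 0.249 0.265 0.202 0.274] 0.25346781249020495 24.4
```

>>> drive_tool --commands '[[[0,0,0,0.012],[0,0,0,0],[0,0,0,0]]]'

```text
time: 24.7
tool_pos: [0.5977, -0.1958, 0.0615]
ee_rot: [-1.933, 1.569, 0.775]
wrist_force: [3.5, 4.6, -1.4]
width: 0.0164
```

```bash
python3 -c "
from h import *
v=[]
for i in range(10):
    imaging.snapshot('side'); v.append(robot.get_obs()['wrist_torque'][2])
print(np.round(v,3),np.mean(v),robot.get_obs()['time'])
plan([.599,-.1975,.062],87.4)"
```

```text
[0.292 0.27  0.265 0.27  0.279 0.261 0.292 0.262 0.234 0.304] 0.2728177003661907 25.2
t 25.2 pos [ 0.5977 -0.1958  0.0615] w 0.0159 F [ 2.   5.2 -1.1] T [ 1.042 -0.51   0.304] j6 [-4.070e-01  3.270e-01  1.376e+00  1.000e-03  1.438e+00  1.596e+00] toolx [ 9.e-04  8.e-04 -1.e+00]
yaw y -114.8 turn deg -22.2 frac -0.0617 rows 2.5842802480761846
shift frac before turn [-0.0021  0.004  -0.0074] after turn [-0.0021  0.0065 -0.0053]
```

```bash
python3 -c "
from h import *
snap('side','s13')
ims=[]
for t in('s11','s12','s13'):
    im=cv2.imread(f'pics/{t}.png')[120:165,300:375]; ims.append(cv2.resize(im,None,fx=8,fy=4.4,interpolation=cv2.INTER_CUBIC))
cv2.imwrite('pics/cmp.png',np.vstack(ims))
def loc(t):
    g=cv2.cvtColor(cv2.imread(f'pics/{t}.png'),cv2.COLOR_BGR2GRAY);return g
a=loc('s12')
for nm,(x0,y0,x1,y1) in dict(plate=(319,129,331,142),sherd=(335,135,362,155),fixed=(363,130,374,160)).items():
  for t in('s11','s13'):
    p=cv2.phaseCorrelate(np.float32(a[y0:y1,x0:x1]),np.float32(loc(t)[y0:y1,x0:x1]));print(nm,t,p)
"
```

```text
plate s11 ((-0.649315170127772, 0.07177956439299926), 0.894829128185908)
plate s13 ((-0.03807897494283008, -0.03161941664964729), 0.7204955471886529)
sherd s11 ((0.18633427462330232, -0.0874663510461815), 0.9924618041073835)
sherd s13 ((0.7741905222314909, -0.05227756530248584), 1.0225184714352642)
fixed s11 ((0.0716673872366238, 0.0665264540054622), 0.9991153352790408)
fixed s13 ((0.09979278164742311, -0.010275171639086977), 1.0127200431293912)
```

View pics/cmp.png

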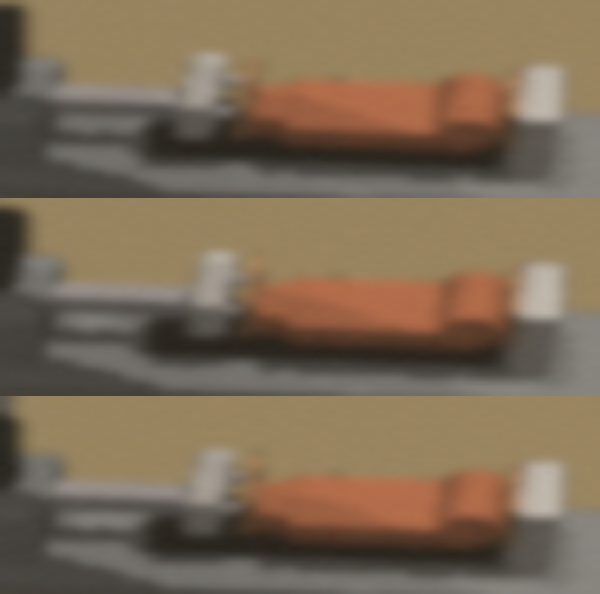

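The moving jaw's plate hasn't advanced since the earlier frame, although the knob has turned another 0.43 rad. With the torque drop, that means the clutch clicked once. Releasing now.

>>> drive_tool --commands '[[[0,0,0,0],[0,0,0,0],[0,0,0,0],[0,0,0,0],[0,0,0,0]]]' --grip 0.7

```text
time: 25.75
tool_pos: [0.5972, -0.1969, 0.0615]
ee_rot: [1.84, 1.57, -1.737]
wrist_force: [-0.3, 0.5, 0.2]
width: 0.0525
```

>>> drive_tool --commands '[[[-0.04,0,0,0],[-0.08,0,0,0],[-0.12,0,0,0],[-0.12,0,0,0],[-0.12,0,0,0],[0,0,0,0],[0,0.1,0,0],[0,0.12,0,0],[0,0.12,0,0],[0,0.12,0,0],[0,0.12,0,0],[0,0.1,0,0],[0,0,0,0],[0,0,0,0]]]'

```text
time: 27.15
tool_pos: [0.5253, -0.3503, 0.1806]
ee_rot: [-0.601, 1.569, 2.104]
wrist_force: [0.6, 0.8, 0.1]
width: 0.0658
```

```bash
python3 -c "
from cloud import *
plan([.599,-.1975,.062],87.4)
s=snap('top','t14');snap('side','s14');crop('s14',240,60,420,210,4);crop('t14',390,100,490,270,4)
from bench import robot"
```

```text
t 27.15 pos [ 0.5253 -0.3503  0.1806] w 0.0658 F [0.6 0.8 0.1] T [0.031 0.033 0.029] j6 [-6.780e-01  2.760e-01  1.201e+00  1.000e-03  1.666e+00  1.328e+00] toolx [-9.0e-04  1.4e-03 -1.0e+00]
yaw y -114.97 turn deg -22.37 frac -0.0621 rows 2.6045614889169606
shift frac before turn [ 0.475  -0.6782 -0.0098] after turn [ 0.475  -0.6234 -0.2672]
```

View pics/s14_c240_60.png

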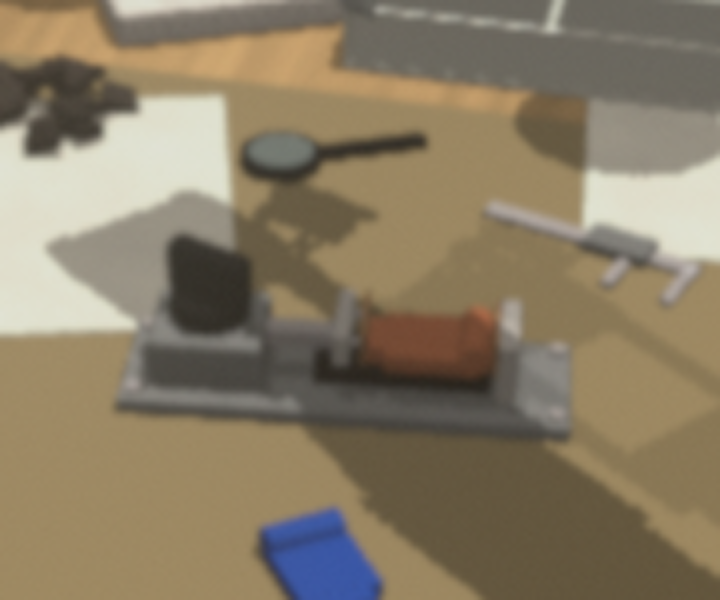

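View pics/t14.png

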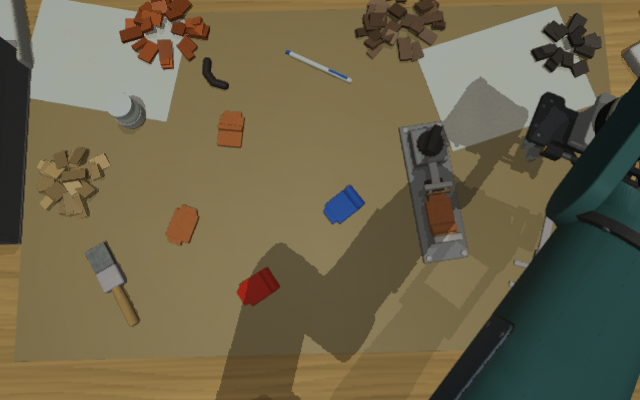

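```bash
python3 - <<'E'
from cloud import *
s=load('top0')
s=load('t14');P=cloud(s,395,115,475,268)
a=np.radians(7.54);o=np.array([.4765,-.2093]);R=np.array([[np.cos(a),np.sin(a)],[-np.sin(a),np.cos(a)]])
C=np.c_[((P[:,:2]-o)@R.T),P[:,2]]*1000
px=s['pixels'][P[:,4].astype(int),P[:,3].astype(int)].astype(int)
red=(px[:,0]>1.7*px[:,2])&(px[:,0]-px[:,1]>20)&(C[:,2]>38)&(C[:,0]>-45)&(C[:,0]<45)
Q=C[red];print(red.sum(),np.percentile(Q,[1,50,99],axis=0).round(1).tolist(),cv2.minAreaRect(Q[:,:2].astype(np.float32)))
m=(C[:,2]>46)&(C[:,2]<58)&(abs(C[:,1])<27)
for lo,hi in((-60,-30),(30,90)):
    x=C[m&(C[:,0]>lo)&(C[:,0]<hi)];print(np.percentile(x,[2,98],axis=0).round(1).tolist())
W=C[C[:,2]>83];print('wing in clamp',cv2.minAreaRect(W[:,:2].astype(np.float32)),'grip wing expect',-114.97+90-7.54)
E
python3 -c "
from h import *
crop('t14',400,110,475,270,4)"
```

```text
1022 [[-39.6, -19.8, 39.5], [-4.3, 2.5, 43.8], [35.4, 24.6, 53.8]] ((-1.513824462890625, 1.526092529296875), (47.509788513183594, 78.23883056640625), 89.59716033935547)
[[-52.1, -23.5, 46.9], [-30.6, 23.9, 55.9]]
[[34.2, -23.5, 46.5], [52.5, 23.1, 55.6]]
wing in clamp ((124.89935302734375, -0.5795402526855469), (16.33563804626465, 48.987674713134766), 62.601016998291016) grip wing expect -32.51
```

View pics/t14_c400_110.png

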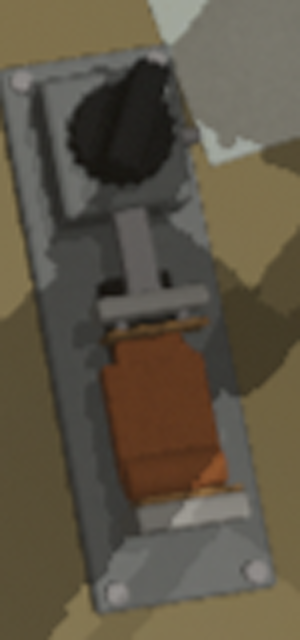

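```bash
python3 -c "
from bench import robot
print(robot.get_obs()['time'],robot.close_job())"
```

```text
the job is handed in; nothing more can be done
27.25 None
```

I clamped the rim sherd with its lip towards the fixed jaw. I tightened the knob by about 3.4 rad in two grips to one clutch click, then let go and handed in at 27 s. No verdict was reported.

**Placement:** In the last images the sherd lies flat on the seat and square to the jaws to within about 1°. It is about 2 mm off the seat's middle line, and the lip centre is about 28 mm towards the fixed jaw. The body and base sherds and the blue and red look-alikes look unmoved by eye in the last top view. I did not re-measure them.

**Click:** The evidence points to one click, but the readings don't fully agree:
- **Torque:** It peaked at 0.37 N m, on a single noisy reading, then dropped to 0.25 when averaged over ten. That drop of about 0.12 is just under the stated 0.13, so I turned a further 0.07 rad as a check, and the torque rose only to 0.27.
- **Jaw position:** The moving jaw's plate did not advance over the last 0.43 rad of knob turn. Its total travel of about 35 mm also fits one click better than none (about 33 mm against 39 mm expected).

**Holding force:** After release the jaw spring looks about 1.7 mm compressed, or roughly 10 N. That is only good to about 1 mm, or 6 N, and I had no direct force reading.

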